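# Snap the control board into the kitchen scale

### The arm

A 6-joint arm with a two-finger parallel gripper is mounted at the origin on a cart in front of the work surface, level with it; the furniture and walls round the work are solid. World frame = base frame: x ahead of the robot, y to its left, z up, the work surface at z = 0. Lengths are in m, angles in rad, forces in N, time in s.
With the tool pointing down it reaches from about 0.375 to 0.75 m from the base axis. Payload 9 kg.
Tool frame: the origin (TCP) lies midway between the tips of the shut fingers; the grasp point (between the pads) lies 19 mm behind it; z points along the fingers, y is the line along which they close (so a half turn about z gives the same grasp; the last joint's range is limited). The gripper opens to 85 mm and grips with 20 to 120 N. Pads are 22 mm wide; open, the fingers measure 114 mm over their backs; the gripper's body (76 mm by 85 mm) begins 54 mm behind the grasp point. The pads swing forward as they close: fully open they stand 13 mm farther back than shut.
Start: joints at [0.968, 0.104, 0.097, 1.564, 0, 1.353], TCP at [0.225, 0.556, 0.231] pointing down, gripper open.
Joint ranges: [-2.99, 2.99], [-0.84, 1.86], [-1.1, 1.16], [-1.84, 2.11], [-1.51, 1.56], [-3.14, 3.14]. Speed limits (rad/s): [2.22, 2.22, 2.57, 3.14, 3.14, 3.14].

### API

Orientations are given as [roll, pitch, yaw] about the fixed x, y, z axes, in that order (R = Rz(yaw) Ry(pitch) Rx(roll)).
In Python, from workcell import ctrl gives the robot as it stands.
- The arm moves only by the shell command python3 -m jog 'ROWS' [FORCE]. ROWS is JSON, a list of rows, each a list of 5 numbers: the shift along the world's x, y, z in cm, then the turn about the world's z in degrees, then the closure, from 0 (fully open) to 1 (shut). In form: [[tx, ty, tz, twist, hand], ...]. A call has 1 to 8 rows; each row shifts and turns the commanded pose from where the row before left it; what a row does not reach is not made up. A row lasts 1/12 s, in which the tool goes at most 41.7 mm and 7.16 degrees, less where a joint would pass 70% of its speed; a pose out of reach is approached as far as the arm can. A call with a gripper value outside its range is refused whole. The fingers move at their own pace and stop on an object; FORCE is the grip in N (left out, the last holds). Time passes only in rows, so rows that do not move let the fingers close. It gives the time, the measured TCP pose, the force, the opening and the grip force at its end, in the units of the state.
- ctrl.get_obs(): the state, without advancing time (a new reading comes with each control period).
- ctrl.snapshot(name): name is "scene" or "side" or "wrist"; returns (picture, depth): 420x560x3 uint8, red, green, blue; 420x560 float32, m along the optical axis (not along the pixel's ray), 0 where there is no reading.
- ctrl.camera_params(name): a dict with "mtx" (3x3 intrinsics, pixels), "dist_coeffs" ([k1, k2, p1, p2, k3] as OpenCV has them; the pictures are not rectified), "origin" and "orientation" of the camera in the world; the wrist camera has in their place "tool_from_camera" (4x4, takes a point from camera to tool coordinates, whose origin is the TCP and whose axes are the flange's). Camera axes: x right, y up, looking along -z (the intrinsics and any distortion apply to the point x, -y, -z); pixel columns grow to the right and rows downward; lengths in m; the calibration is good to about 2 mm. A picture is of the moment at which its call begins: read the wrist's pose just before it. camera_params takes no time and is no camera call.
- ctrl.job_done(): hands the job in; it is judged then, once.
Trained networks look in the newest picture that a camera, given by its name, has taken for a name from the list of things; names that differ only in an ending like _2 or _b are one class to them, and where a whole thing is asked for, a point or a joint stands for the part that bears it (a point fixed in the world has none). Each returns a list of dicts, best first, with "conf" (0 to 1); they miss things now and then, are a little off and sometimes report something else, mostly with a low value. They report only what shows in the picture. A call takes as long as a camera call.
- ctrl.masks_of(thing, camera): "mask" (420x560 bool, what is visible of it).
- ctrl.landmark_of(thing, camera): "position" ([x, y, z] in m, in world coordinates, good to about 4 mm: a listed point, or the origin of a listed thing).
The state is a dict: "time": time; "joint_pos": joint angles; "qvel": joint speeds; "joint_torque": joint torques, N m; "tool_pos": TCP position; "orientation": TCP orientation; "ft_force": force on the tool from outside, world axes, zero at the start; "moment": the same for the moment, N m; "grip_width": finger opening in m; "grip_force": force on a finger pad.
Only numpy, scipy, OpenCV 4.12 (cv2) and the standard library are available. Lean on these libraries where they do the work, as an engineer would, in place of code of your own. Each camera call takes 0.05 s, during which the arm holds its last target. There are 200 camera calls.

### The job

The kitchen scale lies open: pick up its control board, set its holes over the four barbed posts on the sprung frame in the scale's shell, and press it down beside each post in turn until it has clicked under the barbs and sits fully home on all four. Feel for the clicks and press gently, with less than 30 N at any time, so that the board does not crack, and leave the other things on the worktop where they are.

Things in the scene. Friction and masses are not known exactly. Their poses are not given: they have to be found in the camera images.
- control_board: Loose control board, brown laminate 140 (x) x 136 (y) x 4 mm, 0.3 kg; origin: centre of its underside, z up. Hold it by the black transformer block at its middle, 34 (x) x 26 (y) mm, top 32 mm above the underside. White connector (5 mm tall) at mid front edge (-x), chip (3 mm) at mid rear edge, small parts up to 8 mm tall at x -8 to 9, y +-60; bare elsewhere. Four square 9 mm holes at the corners.
- scale_base: Open shell of a kitchen scale, white tray 184 (x) x 178 (y) mm, rim 22 mm high, fixed; origin: centre of its underside, z up, front -x. In it an aluminium weighing frame on four springs carries four barbed posts in the pattern of the board's holes (front pair 88 mm apart, rear pair 68), so the board goes on one way, front to front. Frame and posts sink level under load, about 1 mm per 2 N.
- hole0 (a point): Centre of the board's front left (x -46, y +44) mm hole, at the underside; axes as the board's.
- post0 (a point): Seat centre of the front left (x -46, y +44) mm post, where the board's underside at hole0 comes to rest. Post: shoulder 14 mm wide (its top is the seat, at rest 40 mm above the shell's underside); on it a 7 mm stem with a cone tip 2.4 mm wide, ending 16 mm above the seat. Two sprung barbs stand 3.5 mm out of it towards +x and -x, widest 5 mm above the seat, sloping in up to 13 mm above it.
- hole1 (a point): Centre of the board's front right (x -46, y -44) mm hole, at the underside; axes as the board's.
- post1 (a point): Seat centre of the front right (x -46, y -44) mm post, where the board's underside at hole1 comes to rest. Post as post0. A board laid on unpressed rests on the barbs' slopes, underside about 9 mm above the seats. Posts can be clicked one or two at a time, the board tipping a few degrees; all four at once would take well over 30 N.
- hole2 (a point): Centre of the board's rear left (x +46, y +34) mm hole, at the underside; axes as the board's.
- post2 (a point): Seat centre of the rear left (x +46, y +34) mm post, where the board's underside at hole2 comes to rest. Post as post0. Pressed right over a post (say with the parted fingers either side of it), the board passes the barbs at about 12 N (8 to 15 N) and the force drops by some 5 N as they spring out over it; 20 N is ample, over 30 N cracks the board.
- hole3 (a point): Centre of the board's rear right (x +46, y -34) mm hole, at the underside; axes as the board's.
- post3 (a point): Seat centre of the rear right (x +46, y -34) mm post, where the board's underside at hole3 comes to rest. Post as post0. A clicked board keeps up to 1 mm of play on the seat.
- matchbox: Bystander: matchbox 37 x 60 x 18 mm, lying flat; origin at its underside.
- tea_light: Bystander: tea light, 38 mm across, 16 mm tall; origin at its underside.
- garlic: Bystander: garlic bulb, 60 mm across, 58 mm tall; origin at its underside.
- masking_tape: Bystander: roll of masking tape lying flat, 104 mm across, 25 mm tall; origin at its underside.
- tomato_tin: Bystander: food tin, 75 mm across, 58 mm tall; origin at its underside.
- spice_jar: Bystander: spice jar with a cap, 45 mm across, 106 mm tall; origin at its underside.

How it is judged:
On the way, in this order (a step that is already met when the one before it is completed fails the run):
1. the board's four holes are over the four posts, the board down at the post tips or lower (every hole within 5 mm sideways of its post, less than 18 mm above the seat) (horizontal distance between hole0 and post0 below 0.005 m and z of hole0 in the frame of post0 below 0.018 m and horizontal distance between hole1 and post1 below 0.005 m and z of hole1 in the frame of post1 below 0.018 m and horizontal distance between hole2 and post2 below 0.005 m and z of hole2 in the frame of post2 below 0.018 m and horizontal distance between hole3 and post3 below 0.005 m and z of hole3 in the frame of post3 below 0.018 m), for 0.1 s.
2. the board has clicked home on all four posts (every hole's underside within 2 mm of its seat) (z of hole0 in the frame of post0 between -0.002 and 0.002 m and horizontal distance between hole0 and post0 below 0.003 m and z of hole1 in the frame of post1 between -0.002 and 0.002 m and horizontal distance between hole1 and post1 below 0.003 m and z of hole2 in the frame of post2 between -0.002 and 0.002 m and horizontal distance between hole2 and post2 below 0.003 m and z of hole3 in the frame of post3 between -0.002 and 0.002 m and horizontal distance between hole3 and post3 below 0.003 m), for 0.2 s.
At the end, for the whole second after the job is handed in: At all four posts the board's underside is within 2 mm of the seat and the hole within 3 mm sideways of the post's centre, and the board is at rest (all of step 2 and linear speed of control_board below 0.01 m/s); the robot touches nothing.
It fails at once if the board is pressed too hard: by the fingers beside the transformer with over 30 N, or through the transformer until its contacts with the shell add up to over 60 N ((contact force between the fingers and control_board above 30 N and horizontal distance between the grasp point and control_board above 0.025 m) or (contact force between control_board and scale_base above 60 N and horizontal distance between the grasp point and control_board below 0.025 m)).
It fails at once if a bystander (matchbox, tea light, garlic, tape, tin or spice jar) is moved by more than 20 mm (distance of any of matchbox, tea_light, garlic, masking_tape, tomato_tin, spice_jar from where it was at the start of the episode above 0.02 m).
It also fails if it takes over 61 s, if anything falls off the work surface, if the arm or the gripper's body presses on something with over 40 N, if the wrist force passes 120 N, or if a joint passes its speed limit or range.

## Working session

There is one attempt and no reset: what is moved stays moved. The work goes in short steps, Python scripts to look and compute and a shell command to move; the robot and the scene stay as the last step left them, time stands still between calls to the robot, and variables do not carry over. Pictures are saved under pics/ and viewed, at most 10 in all, crops included, and the job is handed in when it is done.

```bash
ls; mkdir -p pics
cat > h.py <<'E'
import numpy as np, cv2
from scipy.spatial.transform import Rotation as R
from workcell import ctrl
def cam(name,obs=None):
    p=ctrl.camera_params(name)
    K=np.array(p['mtx']);D=np.array(p['dist_coeffs'])
    if 'tool_from_camera' in p:
        o=obs or ctrl.get_obs(); T=np.eye(4);T[:3,:3]=R.from_euler('xyz',o['orientation']).as_matrix();T[:3,3]=o['tool_pos']
        T=T@np.array(p['tool_from_camera'])
    else:
        T=np.eye(4);q=p['orientation'];T[:3,:3]=R.from_euler('xyz',q).as_matrix() if np.size(q)==3 else np.array(q).reshape(3,3);T[:3,3]=p['origin']
    return K,D,T
def cloud(K,D,T,depth):
    h,w=depth.shape;u,v=np.meshgrid(np.arange(w),np.arange(h))
    n=cv2.undistortPoints(np.stack([u,v],-1).reshape(-1,1,2).astype(float),K,D).reshape(h,w,2)
    c=np.stack([n[...,0]*depth,-n[...,1]*depth,-depth],-1)
    P=c@T[:3,:3].T+T[:3,3];P[depth<=0]=np.nan
    return P
def plane_pt(K,D,T,uv,z):
    n=cv2.undistortPoints(np.array(uv,float).reshape(-1,1,2),K,D).reshape(-1,2)
    d=np.c_[n[:,0],-n[:,1],-np.ones(len(n))]@T[:3,:3].T
    return T[:3,3]+d*((z-T[2,3])/d[:,2])[:,None]
def proj(K,D,T,P):
    c=(np.atleast_2d(P)-T[:3,3])@T[:3,:3];return cv2.projectPoints(c*[1,-1,-1],np.zeros(3),np.zeros(3),K,D)[0].reshape(-1,2)
E
python3 - <<'E'
from h import *
o=ctrl.get_obs();print({k:np.round(v,3) for k,v in o.items()})
print(ctrl.camera_params('scene'));print(ctrl.camera_params('wrist'))
ims=[]
for c in ['scene','side']:
    im,d=ctrl.snapshot(c);np.savez(f'{c}0.npz',im=im,d=d);cv2.imwrite(f'pics/{c}0.png',im[...,::-1])
    for t in ['control_board','scale_base','hole0','hole1','hole2','hole3','post0','post1','post2','post3']+(['matchbox','tea_light','garlic','masking_tape','tomato_tin','spice_jar'] if c=='scene' else []):
        print(c,t,[(round(r['conf'],2),np.round(r['position'],3)) for r in ctrl.landmark_of(t,c)[:2]])
E
```

```text
pics
{'time': np.float64(0.0), 'joint_pos': array([0.968, 0.105, 0.096, 1.564, 0.   , 1.353]), 'qvel': array([-0.   , -0.002, -0.   ,  0.002,  0.002, -0.   ]), 'joint_torque': array([-1.0000e-03, -5.5693e+01,  5.0365e+01,  1.7000e-02, -0.0000e+00,
       -0.0000e+00]), 'tool_pos': array([0.225, 0.556, 0.23 ]), 'orientation': array([-3.14 , -0.   ,  2.757]), 'ft_force': array([ 0.238, -0.005, -0.131]), 'moment': array([-0.043, -0.026, -0.02 ]), 'grip_force': np.float64(0.0), 'grip_width': np.float64(0.085)}
{'mtx': array([[513.02852466,   0.        , 269.8918259 ],
       [  0.        , 513.02852466, 212.22872876],
       [  0.        ,   0.        ,   1.        ]]), 'dist_coeffs': array([-0.00935341,  0.        ,  0.        ,  0.        ,  0.        ]), 'origin': array([-0.29661369, -0.47928608,  0.70809004]), 'orientation': array([ 1.01572833, -0.01500901, -0.95828703])}
{'mtx': array([[340.81274612,   0.        , 276.37091477],
       [  0.        , 340.81274612, 213.64813809],
       [  0.        ,   0.        ,   1.        ]]), 'dist_coeffs': array([0.00477856, 0.        , 0.    
[... 1848 characters left out ...]
9, -0.   ])), (0.93, array([0.569, 0.285, 0.   ]))]
side hole1 [(0.96, array([ 0.485,  0.199, -0.   ])), (0.93, array([0.569, 0.285, 0.   ]))]
side hole2 [(0.96, array([ 0.485,  0.199, -0.   ])), (0.93, array([0.569, 0.285, 0.   ]))]
side hole3 [(0.96, array([ 0.485,  0.199, -0.   ])), (0.93, array([0.569, 0.285, 0.   ]))]
side post0 [(0.83, array([ 0.462, -0.178,  0.039])), (0.79, array([ 0.482, -0.27 ,  0.041]))]
side post1 [(0.83, array([ 0.462, -0.178,  0.039])), (0.79, array([ 0.482, -0.27 ,  0.041]))]
side post2 [(0.83, array([ 0.462, -0.178,  0.039])), (0.79, array([ 0.482, -0.27 ,  0.041]))]
side post3 [(0.83, array([ 0.462, -0.178,  0.039])), (0.79, array([ 0.482, -0.27 ,  0.041]))]
```

View pics/scene0.png

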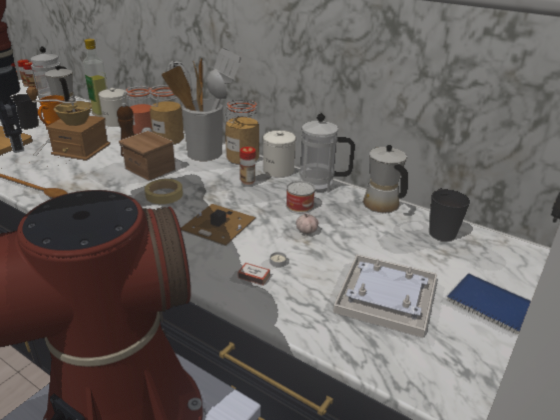

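The scene shows the board at about (218,221) and the open scale at about (388,292). The landmarks agree with the 88 mm front pairs. Next I move over the board for a close look.

```bash
python3 -m jog '[[2.5,-2.6,0,2.2,0],[2.5,-2.6,0,2.2,0],[2.5,-2.6,0,2.2,0],[2.5,-2.6,0,2.2,0],[2.5,-2.6,0,2.2,0],[2.5,-2.6,0,2.2,0],[2.5,-2.6,0,2.2,0],[2.5,-2.6,0,2.2,0]]' 40
python3 -m jog '[[2.5,-2.6,0,2.2,0],[2.5,-2.6,0,2.2,0],[2.5,-2.6,0,2.2,0],[2.2,-2.4,0,2.2,0],[0,0,0,0,0],[0,0,0,0,0]]'
cat > look.py <<'E'
import sys
from h import *
thing,n=sys.argv[1],sys.argv[2]
o=ctrl.get_obs();print(o['time'],np.round(o['tool_pos'],4),np.round(np.degrees(o['orientation']),2))
im,d=ctrl.snapshot('wrist');K,D,T=cam('wrist',o);np.savez(f'{n}.npz',im=im,d=d,K=K,D=D,T=T);cv2.imwrite(f'pics/{n}.png',im[...,::-1])
pts=[]
for r in ctrl.landmark_of(thing+'0','wrist'):
    print(thing,round(r['conf'],2),np.round(r['position'],4),proj(K,D,T,r['position']).round()[0]); pts.append(r['position'])
for t in (['control_board'] if thing=='hole' else ['scale_base']):print(t,[np.round(r['position'],4) for r in ctrl.landmark_of(t,'wrist')])
m=np.array([[-46,44],[-46,-44],[46,34],[46,-34]])/1e3
import itertools
best=None
P=np.array(pts)[:6]
for c in itertools.permutations(range(4),min(3,len(P))) if len(P)>=3 else []:
  for s in itertools.combinations(range(len(P)),3):
    A=m[list(c)];B=P[list(s),:2];a=A-A.mean(0);b=B-B.mean(0)
    th=np.arctan2((a[:,0]*b[:,1]-a[:,1]*b[:,0]).sum(),(a*b).sum());Rm=np.array([[np.cos(th),-np.sin(th)],[np.sin(th),np.cos(th)]])
    e=np.abs(a@Rm.T-b).max()
    if abs(th)<1 and (best is None or e<best[0]):best=(e,np.degrees(th),B.mean(0)-Rm@A.mean(0))
print(best)
E
python3 look.py hole w1
```

```text
time: 2.07
tool_pos: [0.4262, 0.3467, 0.2315]
orientation: [3.141, 0.0, 3.066]
ft_force: [0.6, 1.9, 0.5]
grip_width: 0.0853
grip_force: 0.0
time: 2.57
tool_pos: [0.5231, 0.2447, 0.231]
orientation: [3.142, -0.001, -3.069]
ft_force: [-1.0, 1.1, -0.4]
grip_width: 0.0852
grip_force: 0.0
2.5667 [0.5231 0.2447 0.231 ] [ 1.8000e+02 -3.0000e-02 -1.7582e+02]
hole 0.74 [ 0.4796  0.1958 -0.002 ] [234. 136.]
hole 0.56 [ 0.4739  0.2826 -0.0035] [315. 137.]
hole 0.56 [0.5684 0.2805 0.001 ] [305. 221.]
control_board [array([ 0.5228,  0.2465, -0.0011])]
(np.float64(0.00144797680787212), np.float64(3.8948643468703654), array([0.52336775, 0.24270104]))
```

View pics/w1.png

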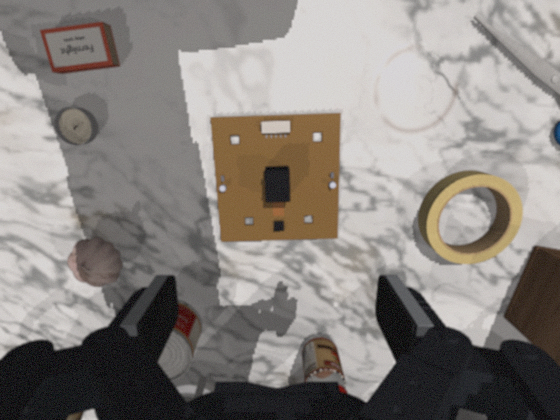

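The board's brown rectangle spans (212,113) to (340,241), with the black transformer at (277,184). The white connector (275,127) marks the front. I'll refine the pose with colour and geometry.

```bash
cat > board.py <<'E'
from h import *
z=np.load('w1.npz');im,d,K,D,T=[z[k] for k in ['im','d','K','D','T']]
hsv=cv2.cvtColor(im,cv2.COLOR_RGB2HSV)
roi=np.zeros(d.shape,bool);roi[100:255,195:355]=1
m=((hsv[...,1]>120)&roi).astype(np.uint8);m=cv2.morphologyEx(m,cv2.MORPH_OPEN,np.ones((5,5)))
c=max(cv2.findContours(m,cv2.RETR_EXTERNAL,cv2.CHAIN_APPROX_NONE)[0],key=cv2.contourArea)
P=plane_pt(K,D,T,c.reshape(-1,2),.004)
r=cv2.minAreaRect((P[:,:2]*1000).astype(np.float32));print('rect',r)
C=cloud(K,D,T,d)
h=np.median(C[185:200,245:260,2]);print('board top z',h)
blk=roi&(C[...,2]>.022);q=C[blk];print('transformer n',len(q),np.median(q[:,2]),np.median(q,0),q.min(0),q.max(0))
print('trans rect',cv2.minAreaRect((q[:,:2]*1000).astype(np.float32)))
fill=cv2.drawContours(np.zeros_like(m),[c],-1,1,-1)
n,l,s,cc=cv2.connectedComponentsWithStats(((fill>0)&(hsv[...,1]<90)&(im.min(-1)>90)).astype(np.uint8))
for i in range(1,n):
    if s[i,4]>8:print(cc[i].round(1),s[i,4],plane_pt(K,D,T,cc[i],.002)[0].round(4))
E
python3 board.py
```

```text
rect ((523.060546875, 245.22830200195312), (136.70587158203125, 132.43307495117188), 5.990111827850342)
board top z nan
transformer n 836 0.03071806001817512 [0.52204487 0.24508311 0.03071806] [0.50533096 0.23100837 0.02263683] [0.54144117 0.25881032 0.03326752]
trans rect ((523.2301635742188, 245.15599060058594), (34.414119720458984, 25.704160690307617), 6.123667240142822)
[316.6 136.6] 94 [0.473  0.2839 0.002 ]
[234.7 139.6] 85 [0.4824 0.1972 0.002 ]
[307.9 218.8] 60 [0.5654 0.2839 0.002 ]
[248.5 220.5] 50 [0.5722 0.2162 0.002 ]
```

```bash
python3 -m jog '[[0,0,-3.5,1.8,0.2],[0,0,-3.5,0,0.2],[0,0,-3.5,0,0.2],[0,0,-3.5,0,0.2],[0,0,-3.5,0,0.2],[0,0.05,-2.5,0,0.2],[0,0,-1.5,0,0.2],[0,0,-0.8,0,0.2]]' 60
python3 -m jog '[[0,0,0,0,0.3],[0,0,0,0,1],[0,0,0,0,1],[0,0,0,0,1],[0,0,0,0,1],[0,0,0,0,1],[0,0,0,0,1],[0,0,0,0,1]]' 60
```

```text
time: 3.38
tool_pos: [0.5197, 0.2474, 0.0058]
orientation: [-3.141, -0.003, -3.032]
ft_force: [-0.1, -0.2, 0.9]
grip_width: 0.0681
grip_force: 0.0
time: 4.05
tool_pos: [0.5237, 0.247, 0.0104]
orientation: [3.141, 0.003, -3.034]
ft_force: [-1.0, 0.8, 6.7]
grip_width: 0.0248
grip_force: 61.1
```

```bash
python3 -m jog '[[0,0,2,0,1],[0,0,4,0,1],[0,0,4,0,1],[0,-1,4,0,1],[0,-2,3.5,0,1],[0,-2.5,3,0,1],[0,-2.5,3,0,1],[0,-2.5,3,0,1]]'
python3 -m jog '[[0,-2.5,3,0.8,1],[0,-2.5,3,0.8,1],[-0.2,-2.5,1,0.8,1],[-0.2,-1.5,0,0.8,1],[0,0,0,0.8,1],[0,0,0,0.8,1],[0,0,0,0.7,1],[0,0,0,0.8,1]]'
python3 look.py post w2
```

```text
time: 4.72
tool_pos: [0.5219, 0.1407, 0.2755]
orientation: [3.142, 0.001, -3.034]
ft_force: [0.7, -0.5, -2.2]
grip_width: 0.0247
grip_force: 59.8
time: 5.38
tool_pos: [0.518, 0.0525, 0.343]
orientation: [3.141, -0.001, -2.922]
ft_force: [0.2, -0.5, -3.1]
grip_width: 0.0249
grip_force: 59.8
5.3833 [0.518  0.0525 0.343 ] [ 1.7997e+02 -3.0000e-02 -1.6744e+02]
post 0.98 [ 0.4849 -0.2668  0.0376] [28. 86.]
post 0.95 [ 0.465  -0.1819  0.0407] [98. 85.]
post 0.67 [ 0.5531 -0.1725  0.0392] [101. 157.]
post 0.56 [ 0.5723 -0.2347  0.0398] [ 52. 161.]
scale_base [array([ 0.5148, -0.2154,  0.0035]), array([0.4044, 0.0502, 0.0011])]
(np.float64(0.0006052028154349826), np.float64(13.830741072351435), array([ 0.51957948, -0.21312976]))
```

View pics/w2.png

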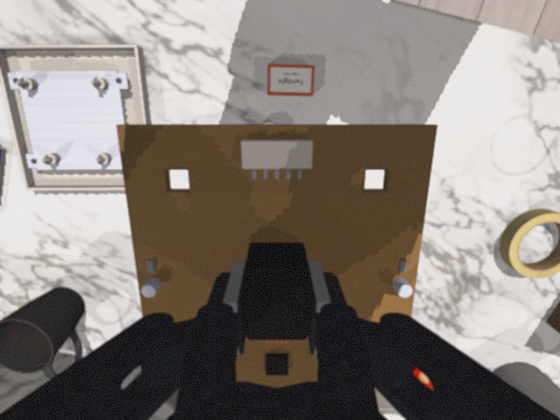

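The wrist view shows all four posts at (27,86), (100,85), (50,160) and (104,160). It also shows the held board's front holes at (179,179) and (374,179). Next I combine the three cameras and get the hold offset.

```bash
cat > posts.py <<'E'
from h import *
m=np.array([[-46,44],[-46,-44],[46,34],[46,-34]])/1e3
def fit(A,B):
    a=A-A.mean(0);b=B-B.mean(0);th=np.arctan2((a[:,0]*b[:,1]-a[:,1]*b[:,0]).sum(),(a*b).sum())
    Rm=np.array([[np.cos(th),-np.sin(th)],[np.sin(th),np.cos(th)]]);t=B.mean(0)-Rm@A.mean(0)
    return np.degrees(th).round(2),t.round(4),np.linalg.norm(A@Rm.T+t-B,axis=1).round(4)
a=np.radians(13);Ra=np.array([[np.cos(a),-np.sin(a)],[np.sin(a),np.cos(a)]]);nom=m@Ra.T+[.517,-.214]
for c,f in [('scene','scene0'),('side','side0'),('wrist','w2')]:
    z=np.load(f+'.npz');im,d=z['im'],z['d'];K,D,T=cam(c) if c!='wrist' else (z['K'],z['D'],z['T'])
    C=cloud(K,D,T,d);B=[];I=[]
    for p in nom:
        k=(np.hypot(C[...,0]-p[0],C[...,1]-p[1])<.016)&(C[...,2]>.044)&(C[...,2]<.062)
        q=C[k];B.append(q[:,:2].mean(0) if len(q) else [np.nan]*2);I.append((len(q),q[:,2].max().round(4) if len(q) else 0))
    B=np.array(B);ok=~np.isnan(B[:,0]);print(c,'cam xy',T[:3,3].round(3),I,fit(m[ok],B[ok]))
    if c!='wrist':
        ctrl.snapshot(c);L=np.array([r['position'] for r in ctrl.landmark_of('post0',c)])
        i=[int(np.argmin(np.hypot(*(L[:,:2]-p).T))) for p in nom];g=[j for j in range(4) if np.hypot(*(L[i[j],:2]-nom[j]))<.015]
        print(' landmarks',g,fit(m[g],L[[i[j] for j in g],:2]))
# held board
z=np.load('w2.npz');im,K,D,T=z['im'],z['K'],z['D'],z['T']
s=(im.min(-1)>150).astype(np.uint8);n,l,st,cc=cv2.connectedComponentsWithStats(s)
tp=np.array([.518,.0525,.343]);Rt=R.from_euler('z',-167.44,degrees=True)*R.from_euler('x',180,degrees=True)
for i in range(1,n):
    if 165<cc[i][1]<195 and 165<cc[i][0]<390 and st[i,4]>100:
        for zz in(.0105,.0085): print(cc[i].round(1),st[i],Rt.inv().apply(plane_pt(K,D,T,cc[i],.343-zz)[0]-tp).round(4))
E
python3 posts.py
```

```text
scene cam xy [-0.297 -0.479  0.708] [(18, np.float64(0.055)), (19, np.float64(0.0543)), (15, np.float64(0.0555)), (16, np.float64(0.0552))] (np.float64(12.99), array([ 0.5146, -0.2167]), array([0.0003, 0.0003, 0.0003, 0.0003]))
 landmarks [0, 1, 2, 3] (np.float64(11.03), array([ 0.5174, -0.2167]), array([0.0043, 0.0015, 0.0026, 0.0017]))
side cam xy [0.265 1.011 0.431] [(8, np.float64(0.0533)), (9, np.float64(0.0544)), (9, np.float64(0.0526)), (9, np.float64(0.0518))] (np.float64(12.67), array([ 0.5186, -0.2129]), array([0.0002, 0.0007, 0.0005, 0.0002]))
 landmarks [0, 1, 3] (np.float64(13.1), array([ 0.5178, -0.2147]), array([0.003 , 0.0009, 0.0029]))
wrist cam xy [0.443 0.035 0.485] [(74, np.float64(0.055)), (76, np.float64(0.0558)), (55, np.float64(0.0559)), (61, np.float64(0.0545))] (np.float64(12.86), array([ 0.517 , -0.2136]), array([0.0003, 0.0007, 0.0005, 0.0007]))
[178.9 179. ] [169 170  20  19 351] [ 0.046  -0.0443  0.0105]
[178.9 179. ] [169 170  20  19 351] [ 0.0464 -0.0437  0.0085]
[373.7 178.9] [364 170  20  19 351] [0.0459 0.0439 0.0105]
[373.7 178.9] [364 170  20  19 351] [0.0463 0.0433 0.0085]
```

```bash
python3 -m jog '[[0,-3.5,-2,0,1],[0,-3.5,-2,0,1],[0,-3.5,-2,0,1],[0,-3.5,-2,0,1],[0,-3.5,-2,0,1],[0,-3.5,-2,0,1],[0,-3.4,-2,0,1],[0,-2.4,-3,0.3,1]]'
python3 -m jog '[[0,0,-3,0,1],[0,0,-2.2,0,1],[0,0,0,0,1],[0,0,0,0,1],[0,0,0,0,1]]'
```

```text
time: 6.4
tool_pos: [0.5186, -0.2197, 0.1741]
orientation: [-3.139, 0.002, -2.921]
ft_force: [1.4, -0.3, -1.9]
grip_width: 0.0245
grip_force: 60.0
time: 6.82
tool_pos: [0.519, -0.2165, 0.1231]
orientation: [-3.14, 0.001, -2.919]
ft_force: [0.2, 0.0, -3.2]
grip_width: 0.0249
grip_force: 59.9
```

```bash
python3 -m jog '[[-0.12,0.12,-2,0,1],[0,0,-2,0.1,1],[0,0,-1,0,1],[0,0,0,0,1],[0,0,0,0,1]]'
python3 - <<'E'
from h import *
o=ctrl.get_obs();im,d=ctrl.snapshot('wrist');K,D,T=cam('wrist',o);np.savez('w3.npz',im=im,d=d,K=K,D=D,T=T)
im2,d2=ctrl.snapshot('side');im3,d3=ctrl.snapshot('scene')
a=cv2.resize(im[130:230,130:425],(800,271),interpolation=cv2.INTER_CUBIC)
K2,D2,T2=cam('side');u=proj(K2,D2,T2,[.518,-.215,.06])[0].astype(int);K3,D3,T3=cam('scene');w=proj(K3,D3,T3,[.518,-.215,.06])[0].astype(int)
f=lambda I,c:cv2.resize(I[max(0,c[1]-50):c[1]+50,max(0,c[0]-65):c[0]+65],(400,320),interpolation=cv2.INTER_CUBIC)
cv2.imwrite('pics/w3.png',np.vstack([a,np.hstack([f(im2,u),f(im3,w)])])[...,::-1])
E
```

```text
time: 7.23
tool_pos: [0.5175, -0.2152, 0.0726]
orientation: [-3.141, 0.001, -2.917]
ft_force: [-0.2, 0.1, -2.9]
grip_width: 0.0248
grip_force: 60.1
```

View pics/w3.png

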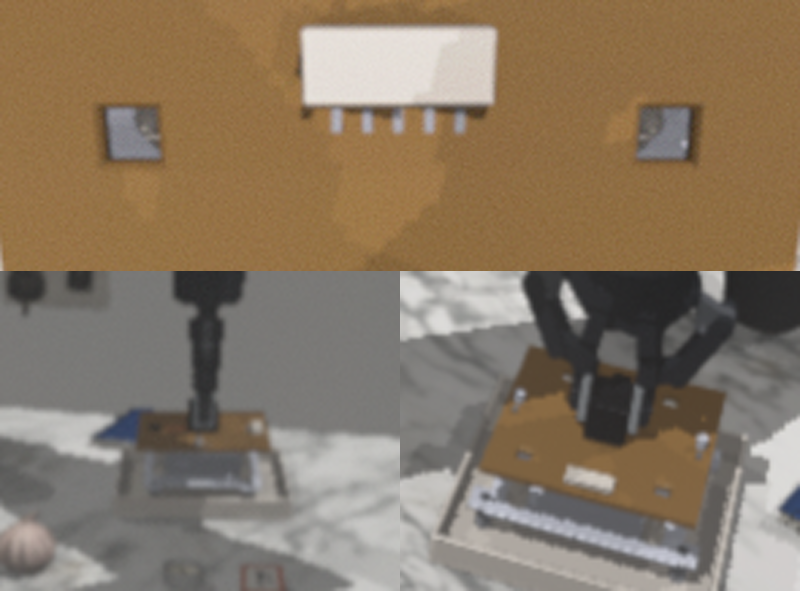

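The crop shows both front post tips inside the holes: left at (150,128), right at (648,128), symmetric. I'll check that against the projection.

Run:
```python
from h import *
z=np.load('w3.npz');K,D,T=z['K'],z['D'],z['T']
Rz=R.from_euler('z',12.87,degrees=True)
for zz in(.042,.056):print('post z',zz,((proj(K,D,T,Rz.apply([[-.046,-.044,zz],[-.046,.044,zz]])+[.5176,-.2152,0])-[130,130])*2.71).round(1))
print('hole',((proj(K,D,T,Rz.apply([[-.046,-.044,.064],[-.046,.044,.064]])+[.5176,-.2152,0])-[130,130])*2.71).round(1))
im=z['im'];cv2.imwrite('pics/w3b.png',np.hstack([cv2.resize(im[160:200,x:x+40],(400,400),interpolation=cv2.INTER_CUBIC) for x in(160,355)])[...,::-1])
```

```text
post z 0.042 [[163.1 111.5]
 [631.9 111.2]]
post z 0.056 [[143.7 126. ]
 [651.5 125.8]]
hole [[131.  135.5]
 [664.3 135.3]]
```

View pics/w3b.png

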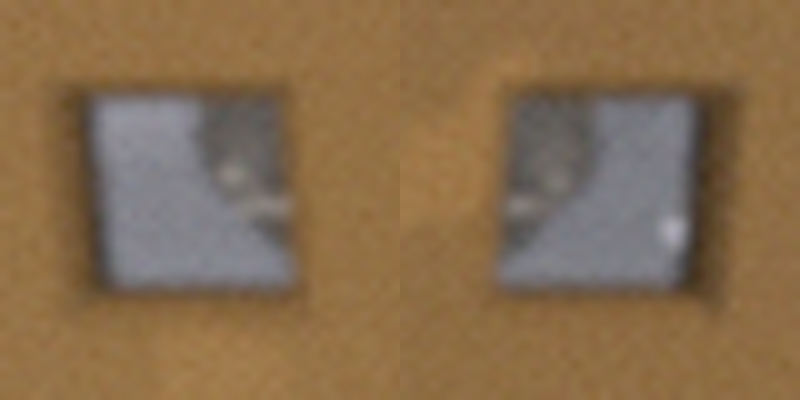

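```bash
python3 -m jog '[[0.1,0,-0.4,0,1],[0,0,-0.4,0,1],[0,0,-0.3,0,1],[0,0,-0.2,0,1],[0,0,0,0,1],[0,0,0,0,1]]'
```

```text
time: 7.88
tool_pos: [0.5178, -0.2151, 0.0582]
orientation: [3.141, -0.001, -2.917]
ft_force: [-2.7, -0.0, -0.2]
grip_width: 0.0247
grip_force: 60.5
```

```bash
python3 -m jog '[[0,0,0,0,0.5],[0,0,0,0,0.4],[0,0,0,0,0.4],[0,0,1,0,0.4],[0,0,3,0,0.4],[0,0,3,0,0.4],[0,0,0,0,0.4],[0,0,0,0,0.4]]'
python3 look.py hole w4
python3 - <<'E'
from h import *
z=np.load('w4.npz');C=cloud(z['K'],z['D'],z['T'],z['d']);Rz=R.from_euler('z',12.87,degrees=True)
L=Rz.inv().apply((C-[.5178,-.2152,0]).reshape(-1,3)).reshape(C.shape)
for x,y in [(-.06,.05),(-.06,-.05),(.05,.05),(.05,-.05),(.055,0),(-.03,.04),(-.03,-.04)]:
    k=(abs(L[...,0]-x)<.006)&(abs(L[...,1]-y)<.006);print(x,y,k.sum(),np.nanmedian(L[k][:,2]) if k.any() else None)
E
```

```text
time: 8.55
tool_pos: [0.5195, -0.2161, 0.1314]
orientation: [-3.138, 0.003, -2.917]
ft_force: [0.6, 0.6, -0.0]
grip_width: 0.051
grip_force: 0.0
8.55 [ 0.5195 -0.2161  0.1314] [-179.8     0.19 -167.14]
hole 0.9 [ 0.4807 -0.2738  0.049 ] [204. 149.]
hole 0.84 [ 0.5724 -0.2331  0.0469] [239. 283.]
hole 0.62 [ 0.5544 -0.1722  0.0497] [325. 280.]
hole 0.58 [ 0.464  -0.1816  0.0466] [347. 155.]
control_board [array([ 0.518 , -0.2137,  0.0495])]
(np.float64(0.0028689414059088515), np.float64(14.284689253557397), array([ 0.51902627, -0.21362988]))
-0.06 0.05 370 0.05075290978138909
-0.06 -0.05 361 0.050512349991359756
0.05 0.05 0 None
0.05 -0.05 0 None
0.055 0 202 0.053486402468190794
-0.03 0.04 325 0.05075054220474609
-0.03 -0.04 327 0.05060108784933451
```

View pics/w4.png

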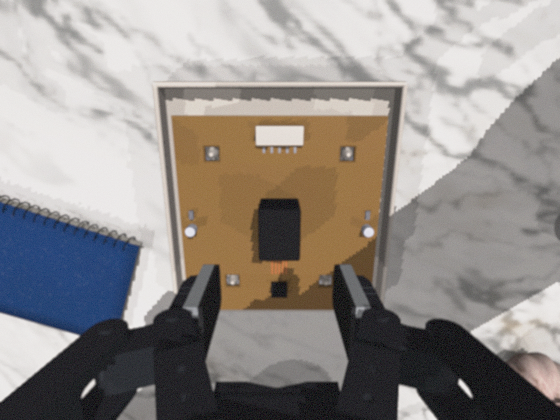

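The picture shows all four posts protruding through the holes at (212,153), (347,153), (233,280) and (325,280), so the board rests on the barbs. Next I go to post0.

```bash
python3 -m jog '[[-2.8,1.7,0,0,0.76],[-2.8,1.7,0,0,0.76],[0,0,-2,0,0.76],[0,0,-2,0,0.76],[0,0,-2,0,0.76],[0,0,0,0,0.76],[0,0,0,0,0.76]]'
```

```text
time: 9.28
tool_pos: [0.4608, -0.1802, 0.067]
orientation: [3.139, -0.002, -2.917]
ft_force: [0.6, -0.2, 0.6]
grip_width: 0.0204
grip_force: 0.0
```

Correct by (+0.2, −0.2) cm, then descend.

```bash
python3 -m jog '[[0.2,-0.2,-0.6,0,0.76],[0,0,-0.6,0,0.76],[0,0,0,0,0.76],[0,0,0,0,0.76]]'
python3 -m jog '[[0,0,-0.3,0,0.76],[0,0,-0.2,0,0.76],[0,0,0,0,0.76],[0,0,0,0,0.76]]'
python3 -m jog '[[0,0,-0.2,0,0.76],[0,0,0,0,0.76],[0,0,0,0,0.76]]'
```

```text
time: 9.62
tool_pos: [0.464, -0.1832, 0.0564]
orientation: [3.141, -0.0, -2.917]
ft_force: [0.1, -0.2, -1.1]
grip_width: 0.0206
grip_force: 0.0
time: 9.95
tool_pos: [0.464, -0.1831, 0.0513]
orientation: [3.142, 0.0, -2.917]
ft_force: [0.7, -0.4, 0.6]
grip_width: 0.0204
grip_force: 0.1
time: 10.2
tool_pos: [0.4641, -0.1833, 0.0495]
orientation: [-3.141, 0.0, -2.917]
ft_force: [-1.3, -0.1, 2.2]
grip_width: 0.0206
grip_force: 1.3
```

```bash
for i in 1; do python3 -m jog '[[0,0,-0.2,0,0.76],[0,0,0,0,0.76],[0,0,0,0,0.76]]'; python3 -m jog '[[0,0,-0.2,0,0.76],[0,0,0,0,0.76],[0,0,0,0,0.76]]'; python3 -m jog '[[0,0,-0.15,0,0.76],[0,0,0,0,0.76],[0,0,0,0,0.76]]';python3 -m jog '[[0,0,-0.15,0,0.76],[0,0,0,0,0.76],[0,0,0,0,0.76]]'; done | egrep 'pos|ft'
```

```text
tool_pos: [0.4642, -0.1834, 0.0477]
ft_force: [-1.2, 0.7, 4.6]
tool_pos: [0.4643, -0.1836, 0.0459]
ft_force: [-2.3, -0.1, 7.0]
tool_pos: [0.4643, -0.1837, 0.0447]
ft_force: [-3.5, -0.7, 8.2]
tool_pos: [0.4644, -0.1837, 0.0432]
ft_force: [-0.5, -0.2, -0.2]
```

```bash
for i in 1; do python3 -m jog '[[0,0,-0.2,0,0.76],[0,0,0,0,0.76],[0,0,0,0,0.76]]'; python3 -m jog '[[0,0,-0.2,0,0.76],[0,0,0,0,0.76],[0,0,0,0,0.76]]'; python3 -m jog '[[0,0,-0.2,0,0.76],[0,0,0,0,0.76],[0,0,0,0,0.76]]'; done | egrep 'pos|ft'
```

```text
tool_pos: [0.4645, -0.1836, 0.041]
ft_force: [-0.5, -0.5, 6.3]
tool_pos: [0.4646, -0.1837, 0.0393]
ft_force: [-2.5, 0.3, 11.6]
tool_pos: [0.4647, -0.1838, 0.0376]
ft_force: [-3.1, 0.9, 13.7]
```

```bash
for i in 1; do python3 -m jog '[[0,0,-0.1,0,0.76],[0,0,0,0,0.76],[0,0,0,0,0.76]]'; python3 -m jog '[[0,0,-0.1,0,0.76],[0,0,0,0,0.76],[0,0,0,0,0.76]]'; python3 -m jog '[[0,0,-0.1,0,0.76],[0,0,0,0,0.76],[0,0,0,0,0.76]]'; done | egrep 'pos|ft'
python3 -m jog '[[0,0,1,0,0.76],[0,0,2.5,0,0.76],[0,0,2.5,0,0.76],[0,0,2.0,0,0.76],[0,0,0,0,0.76],[0,0,0,0,0.76]]'
python3 - <<'E'
from h import *
o=ctrl.get_obs();im,d=ctrl.snapshot('wrist');K,D,T=cam('wrist',o);np.savez('w5.npz',im=im,d=d,K=K,D=D,T=T)
C=cloud(K,D,T,d);Rz=R.from_euler('z',12.87,degrees=True);L=Rz.inv().apply((C-[.5178,-.2152,0]).reshape(-1,3)).reshape(C.shape)
for x,y in [(-.06,.05),(-.06,-.05),(.06,.05),(.06,-.05),(.06,0),(-.03,.04),(-.03,-.04),(.03,.05),(.03,-.05)]:
    k=(abs(L[...,0]-x)<.006)&(abs(L[...,1]-y)<.006);print(x,y,k.sum(),np.nanmedian(L[k][:,2]) if k.any() else None)
E
```

```text
tool_pos: [0.4647, -0.1838, 0.0368]
ft_force: [-4.7, 1.9, 15.1]
tool_pos: [0.4647, -0.1839, 0.036]
ft_force: [-5.3, 0.8, 16.7]
tool_pos: [0.4647, -0.1839, 0.0351]
ft_force: [-5.5, 2.0, 18.5]
time: 13.2
tool_pos: [0.4647, -0.1835, 0.1142]
orientation: [-3.14, 0.001, -2.917]
ft_force: [0.3, 0.1, -0.6]
grip_width: 0.0207
grip_force: 0.0
-0.06 0.05 3884 0.19056987054265162
-0.06 -0.05 459 0.04870688124493186
0.06 0.05 228 0.049159011631742064
0.06 -0.05 75 0.05772433615819367
0.06 0 0 None
-0.03 0.04 301 0.04347280652283059
-0.03 -0.04 329 0.050337088973864935
0.03 0.05 253 0.04716973168733771
0.03 -0.05 0 None
```

Post0 clicked: force dropped about 8 N and the corner is lower. Now post1.

```bash
python3 -m jog '[[0.6,-2.8,0,0,0.76],[0.6,-2.8,0,0,0.76],[0.6,-2.9,0,0,0.76],[0,0,-2.5,0,0.76],[0,0,-2.5,0,0.76],[0,0,-0.8,0,0.76],[0,0,0,0,0.76],[0,0,0,0,0.76]]'
(python3 -m jog '[[0,0,-0.4,0,0.76],[0,0,0,0,0.76],[0,0,0,0,0.76]]';python3 -m jog '[[0,0,-0.2,0,0.76],[0,0,0,0,0.76],[0,0,0,0,0.76]]'; python3 -m jog '[[0,0,-0.2,0,0.76],[0,0,0,0,0.76],[0,0,0,0,0.76]]'; python3 -m jog '[[0,0,-0.2,0,0.76],[0,0,0,0,0.76],[0,0,0,0,0.76]]')| egrep 'pos|ft'
```

```text
time: 13.92
tool_pos: [0.4815, -0.2674, 0.0549]
orientation: [3.14, -0.001, -2.917]
ft_force: [0.6, -0.7, -0.0]
grip_width: 0.0204
grip_force: 0.0
tool_pos: [0.4825, -0.2683, 0.0522]
ft_force: [-0.3, -0.2, 0.9]
tool_pos: [0.4825, -0.2684, 0.0499]
ft_force: [1.2, -0.2, 2.4]
tool_pos: [0.4823, -0.2683, 0.0476]
ft_force: [1.8, -0.3, 4.4]
tool_pos: [0.4815, -0.2677, 0.0446]
ft_force: [0.3, -0.6, 0.5]
```

```bash
(python3 -m jog '[[0,0,-0.2,0,0.76],[0,0,0,0,0.76],[0,0,0,0,0.76]]';python3 -m jog '[[0,0,-0.2,0,0.76],[0,0,0,0,0.76],[0,0,0,0,0.76]]'; python3 -m jog '[[0,0,-0.2,0,0.76],[0,0,0,0,0.76],[0,0,0,0,0.76]]'; python3 -m jog '[[0,0,-0.2,0,0.76],[0,0,0,0,0.76],[0,0,0,0,0.76]]')| egrep 'pos|ft'
```

```text
tool_pos: [0.4818, -0.268, 0.0431]
ft_force: [-1.1, 0.6, 1.2]
tool_pos: [0.4819, -0.2681, 0.0414]
ft_force: [-2.0, 2.2, 3.7]
tool_pos: [0.482, -0.2681, 0.0397]
ft_force: [-3.4, 2.4, 7.6]
tool_pos: [0.482, -0.2681, 0.038]
ft_force: [-4.2, 3.3, 11.0]
```

```bash
(python3 -m jog '[[0,0,-0.15,0,0.76],[0,0,0,0,0.76],[0,0,0,0,0.76]]'; python3 -m jog '[[0,0,-0.15,0,0.76],[0,0,0,0,0.76],[0,0,0,0,0.76]]'; python3 -m jog '[[0,0,-0.1,0,0.76],[0,0,0,0,0.76],[0,0,0,0,0.76]]')| egrep 'pos|ft'
```

```text
tool_pos: [0.4821, -0.2682, 0.0368]
ft_force: [-4.8, 3.9, 13.1]
tool_pos: [0.4821, -0.2682, 0.0356]
ft_force: [-5.8, 4.2, 14.6]
tool_pos: [0.4821, -0.2682, 0.0348]
ft_force: [-6.5, 4.5, 15.8]
```

```bash
python3 -m jog '[[0,0,1,0,0.76],[0,0,3,0,0.76],[0,0,3.5,0,0.76],[1,0.4,1,0,0.76],[2.6,0.9,0,0,0.76],[2.6,0.9,0,0,0.76],[2.6,0.8,0,0,0.76],[0,0,0,0,0.76]]'
python3 -m jog '[[0,0,-2.5,0,0.76],[0,0,-2,0,0.76],[0,0,0,0,0.76],[0,0,0,0,0.76]]'
```

```text
time: 17.33
tool_pos: [0.5732, -0.2367, 0.1177]
orientation: [3.141, 0.001, -2.915]
ft_force: [0.9, -0.7, 0.5]
grip_width: 0.0209
grip_force: 0.0
time: 17.67
tool_pos: [0.569, -0.2376, 0.0724]
orientation: [3.14, -0.002, -2.917]
ft_force: [-0.2, -0.2, 0.8]
grip_width: 0.0205
grip_force: 0.0
```

```bash
(python3 -m jog '[[0.1,0,-0.6,0,0.76],[0,0,-0.4,0,0.76],[0,0,0,0,0.76],[0,0,0,0,0.76]]';python3 -m jog '[[0,0,-0.3,0,0.76],[0,0,0,0,0.76],[0,0,0,0,0.76]]'; python3 -m jog '[[0,0,-0.3,0,0.76],[0,0,0,0,0.76],[0,0,0,0,0.76]]'; python3 -m jog '[[0,0,-0.2,0,0.76],[0,0,0,0,0.76],[0,0,0,0,0.76]]'; python3 -m jog '[[0,0,-0.2,0,0.76],[0,0,0,0,0.76],[0,0,0,0,0.76]]')| egrep 'pos|ft'
```

```text
tool_pos: [0.5712, -0.2383, 0.0638]
ft_force: [-0.1, 0.3, -0.1]
tool_pos: [0.571, -0.2381, 0.0603]
ft_force: [-1.1, 0.4, -0.7]
tool_pos: [0.5709, -0.2381, 0.0571]
ft_force: [1.1, -0.9, -1.4]
tool_pos: [0.5709, -0.2381, 0.0552]
ft_force: [0.5, -0.2, 0.8]
tool_pos: [0.5709, -0.2381, 0.0531]
ft_force: [-0.7, 0.4, 0.1]
```

```bash
(python3 -m jog '[[0,0,-0.3,0,0.76],[0,0,0,0,0.76],[0,0,0,0,0.76]]';python3 -m jog '[[0,0,-0.2,0,0.76],[0,0,0,0,0.76],[0,0,0,0,0.76]]'; python3 -m jog '[[0,0,-0.2,0,0.76],[0,0,0,0,0.76],[0,0,0,0,0.76]]'; python3 -m jog '[[0,0,-0.2,0,0.76],[0,0,0,0,0.76],[0,0,0,0,0.76]]'; python3 -m jog '[[0,0,-0.2,0,0.76],[0,0,0,0,0.76],[0,0,0,0,0.76]]')| egrep 'pos|ft'
```

```text
tool_pos: [0.5713, -0.2383, 0.0505]
ft_force: [1.8, 0.0, 2.1]
tool_pos: [0.5714, -0.2383, 0.0487]
ft_force: [0.4, 0.4, 5.8]
tool_pos: [0.5715, -0.2385, 0.047]
ft_force: [0.4, 0.2, 7.2]
tool_pos: [0.5715, -0.2385, 0.0453]
ft_force: [-0.7, 1.1, 8.7]
tool_pos: [0.5716, -0.2389, 0.0436]
ft_force: [-1.0, -2.7, 9.3]
```

```bash
(python3 -m jog '[[0,0,-0.15,0,0.76],[0,0,0,0,0.76],[0,0,0,0,0.76]]';python3 -m jog '[[0,0,-0.15,0,0.76],[0,0,0,0,0.76],[0,0,0,0,0.76]]'; python3 -m jog '[[0,0,-0.15,0,0.76],[0,0,0,0,0.76],[0,0,0,0,0.76]]'; python3 -m jog '[[0,0,-0.15,0,0.76],[0,0,0,0,0.76],[0,0,0,0,0.76]]')| egrep 'pos|ft'
```

```text
tool_pos: [0.5711, -0.2382, 0.041]
ft_force: [1.6, -0.9, 5.4]
tool_pos: [0.5711, -0.2383, 0.0396]
ft_force: [-0.2, -0.2, 6.8]
tool_pos: [0.5712, -0.2383, 0.0384]
ft_force: [0.3, 0.3, 8.5]
tool_pos: [0.5712, -0.2383, 0.0372]
ft_force: [-3.1, 0.3, 10.1]
```

```bash
(python3 -m jog '[[0,0,-0.2,0,0.76],[0,0,0,0,0.76],[0,0,0,0,0.76]]';python3 -m jog '[[0,0,-0.2,0,0.76],[0,0,0,0,0.76],[0,0,0,0,0.76]]'; python3 -m jog '[[0,0,-0.15,0,0.76],[0,0,0,0,0.76],[0,0,0,0,0.76]]')| egrep 'pos|ft'
python3 -m jog '[[0,0,1,0,0.76],[0,0,2,0,0.76],[-0.3,1.3,2,0,0.76],[-0.4,1.7,0,0,0.76],[-0.4,1.8,0,0,0.76],[-0.4,1.8,0,0,0.76],[0,0,0,0,0.76],[0,0,0,0,0.76]]'
```

```text
tool_pos: [0.5712, -0.2383, 0.0355]
ft_force: [-3.7, 1.7, 13.0]
tool_pos: [0.5712, -0.2383, 0.0339]
ft_force: [-4.5, 2.8, 17.9]
tool_pos: [0.5713, -0.2383, 0.0327]
ft_force: [-6.9, 1.7, 20.4]
time: 22.67
tool_pos: [0.5556, -0.1713, 0.0803]
orientation: [3.141, -0.001, -2.916]
ft_force: [0.9, -0.4, 0.3]
grip_width: 0.0204
grip_force: 0.0
```

Post2 at (0.5551, −0.1718): on target, descending.

```bash
(python3 -m jog '[[0,0,-1.2,0,0.76],[0,0,-0.8,0,0.76],[0,0,-0.4,0,0.76],[0,0,0,0,0.76],[0,0,0,0,0.76]]';python3 -m jog '[[0,0,-0.3,0,0.76],[0,0,0,0,0.76],[0,0,0,0,0.76]]'; python3 -m jog '[[0,0,-0.3,0,0.76],[0,0,0,0,0.76],[0,0,0,0,0.76]]'; python3 -m jog '[[0,0,-0.2,0,0.76],[0,0,0,0,0.76],[0,0,0,0,0.76]]'; python3 -m jog '[[0,0,-0.2,0,0.76],[0,0,0,0,0.76],[0,0,0,0,0.76]]')| egrep 'pos|ft'
```

```text
tool_pos: [0.5556, -0.1723, 0.056]
ft_force: [-0.4, 0.2, 0.5]
tool_pos: [0.5561, -0.1722, 0.0539]
ft_force: [0.1, -0.1, 0.0]
tool_pos: [0.556, -0.1721, 0.0507]
ft_force: [-0.2, 0.2, 0.5]
tool_pos: [0.556, -0.1721, 0.0487]
ft_force: [0.9, -0.2, 0.0]
tool_pos: [0.556, -0.1721, 0.0467]
ft_force: [0.7, -0.7, 0.4]
```

```bash
(python3 -m jog '[[0,0,-0.2,0,0.76],[0,0,0,0,0.76],[0,0,0,0,0.76]]';python3 -m jog '[[0,0,-0.2,0,0.76],[0,0,0,0,0.76],[0,0,0,0,0.76]]'; python3 -m jog '[[0,0,-0.2,0,0.76],[0,0,0,0,0.76],[0,0,0,0,0.76]]'; python3 -m jog '[[0,0,-0.2,0,0.76],[0,0,0,0,0.76],[0,0,0,0,0.76]]'; python3 -m jog '[[0,0,-0.2,0,0.76],[0,0,0,0,0.76],[0,0,0,0,0.76]]')| egrep 'pos|ft'
```

```text
tool_pos: [0.5559, -0.1721, 0.0446]
ft_force: [0.0, 0.1, 0.1]
tool_pos: [0.556, -0.1721, 0.0427]
ft_force: [0.0, -0.4, -0.2]
tool_pos: [0.5561, -0.1722, 0.041]
ft_force: [-2.1, 0.3, 3.2]
tool_pos: [0.5561, -0.1722, 0.0393]
ft_force: [-1.8, 1.3, 5.8]
tool_pos: [0.5561, -0.1722, 0.0377]
ft_force: [-3.8, 2.6, 9.9]
```

```bash
(python3 -m jog '[[0,0,-0.15,0,0.76],[0,0,0,0,0.76],[0,0,0,0,0.76]]';python3 -m jog '[[0,0,-0.15,0,0.76],[0,0,0,0,0.76],[0,0,0,0,0.76]]'; python3 -m jog '[[0,0,-0.15,0,0.76],[0,0,0,0,0.76],[0,0,0,0,0.76]]')| egrep 'pos|ft'
```

```text
tool_pos: [0.5562, -0.1722, 0.0365]
ft_force: [-5.4, 2.7, 11.9]
tool_pos: [0.5562, -0.1722, 0.0353]
ft_force: [-5.7, 3.0, 15.6]
tool_pos: [0.5562, -0.1722, 0.034]
ft_force: [-6.5, 3.8, 17.5]
```

```bash
python3 -m jog '[[0,0,2,0,0.76],[0,0,4,0,0.5],[0,0,4,0,0.2],[0,0,2,0,0.2],[-2,-2,1,0,0],[-2,-2.2,0,0,0],[0,0,0,0,0],[0,0,0,0,0]]'
cat > chk.py <<'E'
from h import *
import sys
n=sys.argv[1]
o=ctrl.get_obs();im,d=ctrl.snapshot('wrist');K,D,T=cam('wrist',o);np.savez(n+'.npz',im=im,d=d,K=K,D=D,T=T)
cv2.imwrite(f'pics/{n}.png',im[...,::-1])
C=cloud(K,D,T,d);Rz=R.from_euler('z',12.87,degrees=True);L=Rz.inv().apply((C-[.5178,-.2152,0]).reshape(-1,3)).reshape(C.shape)
for x,y in [(-.046,.058),(-.046,.03),(-.046,-.03),(-.046,-.058),(.046,.05),(.046,.02),(.046,-.02),(.046,-.05),(.02,.04),(.02,-.04)]:
    k=(abs(L[...,0]-x)<.005)&(abs(L[...,1]-y)<.005);print(x,y,k.sum(),np.nanmedian(L[k][:,2]).round(4) if k.any() else None)
q=L[(abs(L[...,0])<.065)&(abs(L[...,1])<.063)&(L[...,2]<.05)&(L[...,2]>.035)]
q=q[np.abs(q[:,2]-np.median(q[:,2]))<.004];A=np.c_[q[:,:2],np.ones(len(q))];c=np.linalg.lstsq(A,q[:,2],rcond=None)[0];
for p in [(-.046,.044),(-.046,-.044),(.046,.034),(.046,-.034)]:print('plane',p,(c@[*p,1]).round(4))
for i in range(4):
    p=np.array([(-.046,.044),(-.046,-.044),(.046,.034),(.046,-.034)][i]);k=(np.hypot(L[...,0]-p[0],L[...,1]-p[1])<.009)
    print('post top z',i,np.nanmax(L[k][:,2]).round(4) if k.any() else None)
E
python3 chk.py w6
```

```text
time: 26.75
tool_pos: [0.5156, -0.2151, 0.1624]
orientation: [-3.141, 0.0, -2.919]
ft_force: [0.2, 0.6, -1.0]
grip_width: 0.0854
grip_force: 0.0
-0.046 0.058 168 0.0415
-0.046 0.03 175 0.0414
-0.046 -0.03 171 0.0414
-0.046 -0.058 171 0.0413
0.046 0.05 128 0.0414
0.046 0.02 130 0.0413
0.046 -0.02 129 0.0414
0.046 -0.05 127 0.0414
0.02 0.04 139 0.0414
0.02 -0.04 144 0.0414
plane (-0.046, 0.044) 0.0415
plane (-0.046, -0.044) 0.0414
plane (0.046, 0.034) 0.0415
plane (0.046, -0.034) 0.0414
post top z 0 0.0541
post top z 1 0.0548
post top z 2 0.0537
post top z 3 0.0539
```

View pics/w6.png

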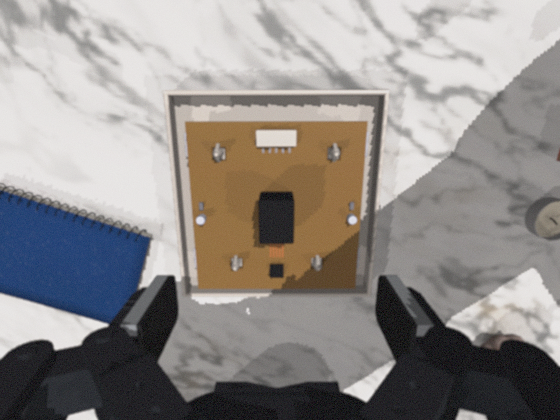

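The board lies level to 0.1 mm, and the post tips stand about 12.5 mm above its top, against 12 mm expected when fully home. Barbs show over the board at (218,152), (334,152), (236,262) and (317,262). The gripper is clear, so I'm handing the job in.

```bash
python3 -c "
from workcell import ctrl
print(ctrl.job_done())"
```

```text
the job is handed in; nothing more can be done
None
```

The control board is clipped home on all four posts: it sits level to about 0.1 mm, the highest pressing force I read was about 20 N, the bystanders were left alone, and I handed the job in at about 27 s; it returned no verdict.

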